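# Complete the row of T connectors on the finished-parts shelf

## Robot

A 6-joint arm with a two-finger parallel gripper is mounted at the origin on the work surface. World frame = base frame: x ahead of the robot, y to its left, z up, the work surface at z = 0. Lengths are in m, angles in degrees, forces in N, time in s.
With the tool pointing down it reaches from about 0.3 to 0.75 m from the base axis. Payload 8.5 kg.
Tool frame: the origin (TCP) lies midway between the tips of the shut fingers; the grasp point (between the pads) lies robot.pinch_z behind it (robot.pinch_z is the distance from the TCP to the grasp point, in m); z points along the fingers, y is the direction in which the jaws open and shut (so a half turn about z gives the same grasp; the last joint's range is limited). The gripper opens to 88 mm and grips with 3 to 60 N. Pads are 18 mm wide; open, the fingers measure 123 mm over their backs; the gripper's body (75 mm by 187 mm) begins 45 mm behind the grasp point.
Start: joints at [-85.732, 21.807, 74.336, -0, 83.858, -12.336], TCP at [0.157, -0.527, 0.239] pointing down, gripper open.
Joint ranges: [-178.18, 178.18], [-50.72, 133.34], [12.68, 142.11], [-81.47, 261.47], [9.98, 163.14], [-165.26, 165.26]. Speed limits (degrees/s): [136.94, 136.94, 180, 180, 180, 180].

## Interface

Orientations are given as [roll, pitch, yaw] about the fixed x, y, z axes, in that order (R = Rz(yaw) Ry(pitch) Rx(roll)).
In Python, from cell import robot gives the robot as it stands. The module is installed in compiled form; this text tells all that it offers.
- The arm moves only by the shell command python3 -m pendant 'ROWS' [FORCE]. ROWS is JSON, a list of rows, each an object with "xyz": the shift along the world's x, y, z in m, a list of three; "roll": the turn about the world's z in rad; "claw": the opening, from 0 (shut) to 1 (fully open). A call has 1 to 20 rows; each row shifts and turns the pose as measured when the row begins; what a row does not reach is not made up. A row lasts 1/12 s, in which the tool goes at most 41.7 mm and 7.16 degrees, less where a joint would pass 70% of its speed; a pose out of reach is approached as far as the arm can. A call is refused whole if a number of a shift passes 0.0417 or a number of a turn 0.125, either way. A call with a gripper value outside its range is refused whole. The fingers move at their own pace and stop on an object; FORCE is the grip in N (left out, the last holds). Time passes only in rows, so rows that do not move let the fingers close. It gives the time, the measured TCP pose, the force and the opening at its end, in the units of the state.
- robot.read_state(): the state, without advancing time (a new reading comes with each control period).
- robot.grab_frame(name): name is "scene" or "top" or "wrist"; returns (picture, depth): 420x560x3 uint8, red, green, blue; 420x560 float32, m along the optical axis (not along the pixel's ray), 0 where there is no reading.
- robot.camera_info(name): a dict with "fx", "fy", "cx", "cy" (pixels), "dist" ([k1, k2, p1, p2, k3] as OpenCV has them; the pictures are not rectified), "camera_from_world" (4x4, takes a point from world to camera coordinates); the wrist camera has in their place "T_tool_cam" (4x4, takes a point from camera to tool coordinates, whose origin is the TCP and whose axes are the flange's). Camera axes: x right, y down, z forward; pixel columns grow to the right and rows downward; lengths in m; the calibration is good to about 2 mm. A picture is of the moment at which its call begins: read the wrist's pose just before it. camera_info takes no time and is no camera call.
- robot.hand_in(): hands the job in, once; it reports no verdict.
The state is a dict: "time": time; "qpos": joint angles; "joint_velocities": joint speeds; "tau": joint torques, N m; "ee_pos": TCP position; "orientation": TCP orientation; "wrist_force": force on the tool from outside, world axes, zero at the start; "ft_torque": the same for the moment, N m; "opening": opening from 0.0 (shut) to 1.0 (fully open).
Only numpy, scipy, OpenCV 4.12 (cv2) and the standard library are available. Lean on these libraries where they do the work, as an engineer would, in place of code of your own. Each camera call takes 0.05 s, during which the arm holds its last target. There are 200 camera calls.

## Task

Put the two T connectors from the dark mat onto the low plywood shelf, one on each green mark, so that they stand upright in a neat row beside the T connector already there, each centred on its mark with its bar along the mark, parallel to the others. Leave the connector already on the shelf where it is; the elbow and the five-way connector on the mat are not wanted.

Things in the scene. Friction and masses are not known exactly. Their poses are not given: they have to be found in the camera images.
- tee_a_stem (a point): T connector to move, on the dark mat: cream-white square tube, bar 110 long, 40 wide, 40 high, with a 40 x 40 stem up from its middle to 100 over the underside; 0.1-0.2 kg. Point: stem axis, 70 above the underside, mid-way up the stem's free 60; x along the bar, z up. Grip the stem here, best with fingers closing along x, over the arms: then nothing beside it is in the way.
- tee_b_stem (a point): The other T connector to move, same as tee_a, also on the mat; either may go on either mark. Beside them on the mat stand an elbow (one arm) and a five-way connector (four arms), same plastic, height and stem; all stems are at least 115 apart.
- tee_done_stem (a point): The T connector that already stands, loose, on one of the shelf's three places; same form, point and axes as tee_a.
- shelf: Low fixed plywood shelf, 160 deep (x) by 260 long (y), no rim, board top 70 above the table. Origin on the table under its centre, z up. Three places in a row, centred at x = 0 and y = -75, 0, +75: tee_done stands on one (any of them), each of the other two has a flat green mark, 130 along x by 52 along y. Bars lie along the shelf's x.
Things that resemble listed ones, but are neither listed nor needed, are in the scene too. Leave any blue or orange look-alike of the part that bears tee_b_stem alone.

How it is judged (in metres and radians):
At the end, for the whole second after the job is handed in: Both T connectors stand upright (5 degrees), at rest, on the shelf, each on its own place: within 18 mm along the row and 20 mm across it, bar within 12 degrees of the shelf's x; the T connector already there is upright and within 15 mm of where it stood (x of tee_a_stem in the frame of shelf between -0.02 and 0.02 m and (y of tee_a_stem in the frame of shelf between -0.093 and -0.057 m or y of tee_a_stem in the frame of shelf between -0.018 and 0.018 m or y of tee_a_stem in the frame of shelf between 0.057 and 0.093 m) and z of tee_a_stem in the frame of shelf between 0.132 and 0.148 m and angle between each of tee_a_stem, tee_b_stem, tee_done_stem's own z axis and vertical below 0.1 rad and angle between the x axis of each of tee_a_stem, tee_b_stem and the x axis of shelf, either way round below 0.21 rad and linear speed of each of tee_a, tee_b below 0.02 m/s and x of tee_b_stem in the frame of shelf between -0.02 and 0.02 m and (y of tee_b_stem in the frame of shelf between -0.093 and -0.057 m or y of tee_b_stem in the frame of shelf between -0.018 and 0.018 m or y of tee_b_stem in the frame of shelf between 0.057 and 0.093 m) and z of tee_b_stem in the frame of shelf between 0.132 and 0.148 m and horizontal distance between tee_a_stem and tee_b_stem above 0.05 m and distance of tee_done_stem from where it was at the start of the episode below 0.015 m); the robot touches nothing.
It also fails if it takes over 58 s, if anything falls off the work surface, if the arm or the gripper's body presses on something with over 40 N, if the wrist force passes 120 N, or if a joint passes its speed limit or range.

## Working session

There is one attempt and no reset: what is moved stays moved. The work goes in short steps, Python scripts to look and compute and a shell command to move; the robot and the scene stay as the last step left them, time stands still between calls to the robot, and variables do not carry over. Pictures are saved under pics/ and viewed, about 8 in all and at most 12, crops included, and the job is handed in when it is done.

```bash
mkdir -p pics; cat > h.py <<'E'
import numpy as np,cv2
from cell import robot
from scipy.spatial.transform import Rotation as R
def grab(n,save=None):
    s=robot.read_state(); im,d=robot.grab_frame(n); ci=robot.camera_info(n)
    if save: cv2.imwrite('pics/'+save,im[:,:,::-1])
    if n=='wrist':
        T=np.eye(4);T[:3,:3]=R.from_euler('xyz',s['orientation'],degrees=True).as_matrix();T[:3,3]=s['ee_pos']
        W=T@np.array(ci['T_tool_cam'])
    else: W=np.linalg.inv(np.array(ci['camera_from_world']))
    return im,d,ci,W
def cloud(d,ci,W):
    K=np.array([[ci['fx'],0,ci['cx']],[0,ci['fy'],ci['cy']],[0,0,1.]])
    v,u=np.mgrid[:d.shape[0],:d.shape[1]]
    p=cv2.undistortPoints(np.stack([u,v],-1).reshape(-1,1,2).astype(float),K,np.array(ci['dist'])).reshape(*d.shape,2)
    P=np.dstack([p*d[...,None],d])@W[:3,:3].T+W[:3,3]
    P[d==0]=np.nan
    return P
E
python3 - <<'E'
from h import *
print(robot.read_state(),robot.pinch_z)
a=grab('scene','s0.png');b=grab('top','t0.png')
for n,q in(('s',a),('t',b)): print(n,q[3][:3,3].round(3),q[3][:3,2].round(2),(q[1]==0).mean(),q[2])
im,d,ci,W=b
P=cloud(d,ci,W);z=P[...,2]
hsv=cv2.cvtColor(im,cv2.COLOR_RGB2HSV)
for name,m in (('green',(hsv[...,0]>35)&(hsv[...,0]<90)&(hsv[...,1]>70)),('stemtop',(z>.09)&(z<.108)),('shelfstem',(z>.16)&(z<.178))):
    n,l,st,c=cv2.connectedComponentsWithStats(m.astype(np.uint8))
    for i in range(1,n):
        if st[i,4]>40: print(name,st[i],c[i].round(),np.nanmedian(P[l==i],0).round(3),np.median(im[l==i],0))
E
```

```text
{'time': 0.0, 'qpos': array([-8.57312137e+01,  2.18393595e+01,  7.43844499e+01,  7.31876856e-04,
        8.38577000e+01, -1.23362532e+01]), 'joint_velocities': array([ 0.01874804,  0.03272812,  0.00480609,  0.05873819, -0.00448743,
       -0.00309729]), 'tau': array([ 2.15925531e-03, -4.37924981e+01, -2.24555844e+01,  7.14876526e-02,
        3.53242247e-02, -1.18032422e-04]), 'ee_pos': array([ 0.15715012, -0.52677817,  0.23815484]), 'orientation': array([-1.79920528e+02, -1.81251185e-02,  1.66049481e+01]), 'wrist_force': array([ 0.10214608, -0.06801683, -0.12268904]), 'ft_torque': array([-0.03245127, -0.00425195, -0.0493139 ]), 'opening': 0.9989130561131585} 0.0187
s [ 0.887 -0.326  0.832] [-0.5   0.36 -0.79] 0.0038520408163265304 {'fx': 410.2473438668633, 'fy': 410.2473438668633, 'cx': 286.2518359631546, 'cy': 204.1783283246426, 'dist': array([-0.10113341,  0.        ,  0.        ,  0.        ,  0.        ]), 'camera_from_world': array([[ 0.56886142,  0.82233929,  0.01244125, -0.2467965 ],
       [ 0.65170795, -0.44149488, -0.61673253, -0.2090036 ],
       [-0.50167064,  0.3589434 ,
[... 902 characters left out ...]
33.] [ 0.613 -0.123  0.1  ] [196.5 190.  169. ]
stemtop [388 134  19  20 164] [397. 143.] [ 0.594 -0.288  0.1  ] [185. 180. 159.]
stemtop [310 190  23  23 129] [320. 201.] [ 0.452 -0.1    0.101] [217. 208. 187.]
stemtop [382 198  22  21 145] [393. 208.] [ 0.436 -0.272  0.1  ] [178. 174. 155.]
stemtop [204 218  23  24 152] [215. 230.] [0.383 0.15  0.1  ] [ 31.   70.5 155.5]
stemtop [141 238  18  18 132] [149. 246.] [0.344 0.311 0.099] [208.5  99.5   0. ]
shelfstem [156 135  19  20 173] [164. 144.] [0.578 0.26  0.17 ] [189. 182. 160.]
shelfstem [241 267  58 119 704] [256. 313.] [0.203 0.058 0.17 ] [146. 138. 123.]
shelfstem [292 321  13  63 327] [298. 349.] [ 0.117 -0.044  0.171] [93. 88. 79.]
```

View pics/t0.png

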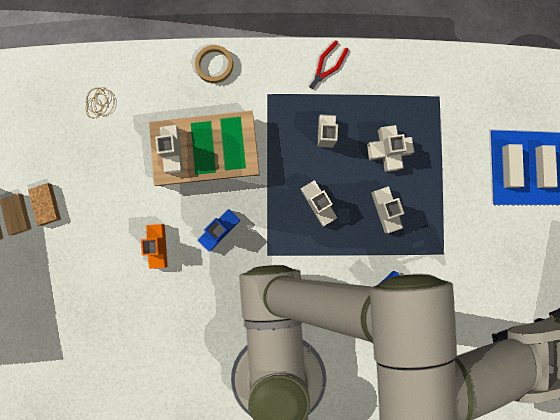

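View pics/s0.png

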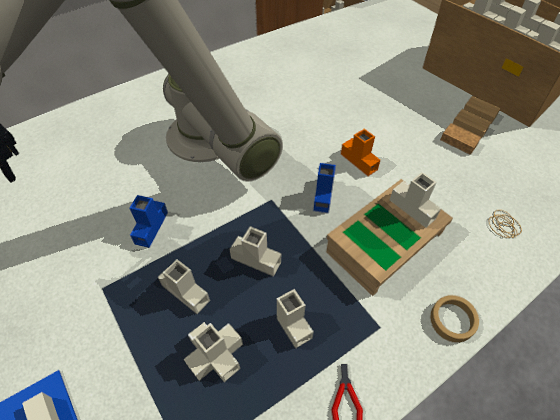

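Top view: the tees to move are at (320,201) and (390,208), the elbow at (328,132), the five-way at (395,143). The finished tee is on the shelf's left place (164,144), with green marks at (203,147) and (232,143). Next I'll get the poses from the depth cloud.

```bash
cat > m.py <<'E'
from h import *
def rect(X):
    (c,s,a)=cv2.minAreaRect((X*1000).astype(np.float32)); 
    if s[0]<s[1]: a+=90
    return np.round(c,1),np.round(sorted(s),1),round((a+90)%180-90,1)
def tee(P,c,z0=0):
    r=np.hypot(P[...,0]-c[0],P[...,1]-c[1]);z=P[...,2]-z0
    s=P[(r<.04)&(z>.093)&(z<.107)][:,:2]
    b=P[(r<.085)&(z>.034)&(z<.046)][:,:2]
    print('stem',len(s),rect(s),'bar',len(b),rect(b),'z',np.median(P[(r<.04)&(z>.093)&(z<.107)][:,2]).round(4))
E
python3 - <<'E'
from m import *
for n in('top','scene'):
    im,d,ci,W=grab(n);P=cloud(d,ci,W)
    print(n)
    for c in((.452,-.1),(.436,-.272)): tee(P,c)
    tee(P,(.578,.26),.07)
    hsv=cv2.cvtColor(im,cv2.COLOR_RGB2HSV)
    m=((hsv[...,0]>35)&(hsv[...,0]<90)&(hsv[...,1]>70)).astype(np.uint8)
    k,l,st,_=cv2.connectedComponentsWithStats(m)
    for i in range(1,k):
        if st[i,4]>300: print('mark',rect(P[l==i][:,:2]),np.nanmedian(P[l==i],0).round(3))
    s=P[(abs(P[...,2]-.07)<.006)&(P[...,1]>.04)&(P[...,1]<.34)&(P[...,0]>.45)&(P[...,0]<.72)][:,:2];print('shelf',rect(s))
E
```

```text
top
stem 115 (array([ 451.8, -101. ]), array([39.8, 40.4]), -59.8) bar 447 (array([ 451.8, -101.2]), array([ 40.8, 110. ]), 30.6) z 0.1012
stem 122 (array([ 435.3, -275.7]), array([40.1, 42.4]), -71.9) bar 450 (array([ 435.4, -275.5]), array([ 43.9, 111.1]), 18.4) z 0.1008
stem 143 (array([578.1, 259.2]), array([39.2, 41.3]), 8.0) bar 430 (array([578.8, 259.6]), array([ 41.3, 110.2]), 7.6) z 0.1703
mark (array([596.9, 111.7]), array([ 50.9, 131.7]), 6.6) [0.596 0.112 0.072]
mark (array([585.5, 188.4]), array([ 48.7, 134.7]), 14.3) [0.586 0.185 0.072]
shelf (array([586.9, 185.2]), array([161.7, 260.1]), -84.0)
scene
stem 176 (array([454.1, -99.9]), array([40.9, 41.8]), -61.0) bar 484 (array([ 453.7, -100.2]), array([ 42.1, 110.9]), 30.9) z 0.0985
stem 222 (array([ 436.7, -273.9]), array([41.8, 42.8]), 18.3) bar 413 (array([ 437.4, -273.9]), array([ 41.6, 112.1]), 18.8) z 0.0994
stem 184 (array([580.4, 259.6]), array([41.5, 44. ]), -81.6) bar 490 (array([580.4, 259.9]), array([ 45.4, 111.9]), 8.2) z 0.1684
mark (array([nan, nan]), array([0., 0.]), 0.0) [0.59  0.186 0.07 ]
mark (array([598.8, 113. ]), array([ 52.8, 130.4]), 8.8) [0.602 0.112 0.07 ]
shelf (array([587.9, 185.6]), array([161.1, 263.6]), -83.9)
```

```bash
python3 -m pendant '[{"xyz":[0.0215,0.0194,0],"roll":0.123,"claw":1},{"xyz":[0.0215,0.0194,0],"roll":0.123,"claw":1},{"xyz":[0.0215,0.0194,0],"roll":0.123,"claw":1},{"xyz":[0.0215,0.0194,0],"roll":0.123,"claw":1},{"xyz":[0.0215,0.0194,0],"roll":0.123,"claw":1},{"xyz":[0.0215,0.0194,0],"roll":0.123,"claw":1},{"xyz":[0.0215,0.0194,0],"roll":0.123,"claw":1},{"xyz":[0.0215,0.0194,0],"roll":0.123,"claw":1},{"xyz":[0.0215,0.0194,0],"roll":0.123,"claw":1},{"xyz":[0.0215,0.0194,0],"roll":0.123,"claw":1},{"xyz":[0.0215,0.0194,0],"roll":0.123,"claw":1},{"xyz":[0.0215,0.0194,0],"roll":0.123,"claw":1},{"xyz":[0.0215,0.0194,0],"roll":0.123,"claw":1}]' 15
```

```text
time: 1.28
ee_pos: [0.443, -0.2642, 0.236]
orientation: [-179.8, -0.1, 109.6]
wrist_force: [0.3, 0.2, 0.2]
opening: 0.999
```

```bash
python3 -m pendant '[{"xyz":[-0.007,-0.0106,0],"roll":-0.02,"claw":1},{"xyz":[0,0,0],"roll":0,"claw":1}]'
python3 - <<'E'
from m import *
im,d,ci,W=grab('wrist','w0.png');P=cloud(d,ci,W);print((d>0).mean(),W[:3,3],robot.read_state()['ee_pos'])
tee(P,(.436,-.275));tee(P,(.453,-.1))
E
```

```text
time: 1.45
ee_pos: [0.4394, -0.2704, 0.2356]
orientation: [-179.8, -0.1, 109.2]
wrist_force: [-0.4, -1.2, 0.5]
opening: 1.001
0.9961352040816327 [ 0.41387037 -0.19648528  0.3829133 ] [ 0.43956062 -0.26982482  0.23568215]
stem 1206 (array([ 435.5, -273.6]), array([39.8, 40.9]), -72.0) bar 3061 (array([ 435.5, -273.7]), array([ 41. , 110.5]), 18.0) z 0.101
stem 329 (array([ 460.9, -117.2]), array([ 7.1, 40.1]), 21.3) bar 1682 (array([ 456.6, -108.1]), array([ 24.8, 111.6]), 27.8) z 0.1007
```

View pics/w0.png

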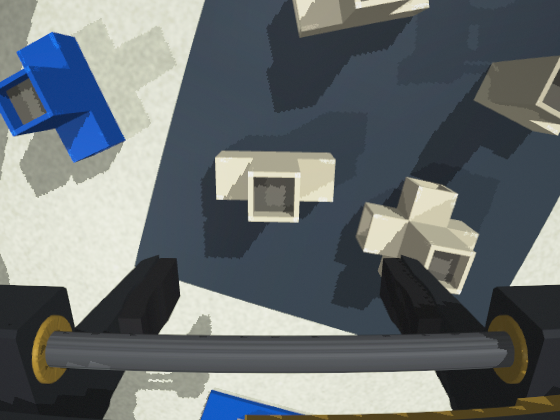

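The wrist view shows tee B upright at (273,190), bar 18° and centred close to both other estimates.

```bash
python3 -m pendant '[{"xyz":[-0.004,-0.004,-0.035],"roll":-0.018,"claw":1},{"xyz":[0,0,-0.04],"roll":0,"claw":1},{"xyz":[0,0,-0.04],"roll":0,"claw":1},{"xyz":[0,0,-0.035],"roll":0,"claw":1},{"xyz":[0,0,0],"roll":0,"claw":1}]'
```

```text
time: 1.92
ee_pos: [0.4339, -0.2763, 0.0837]
orientation: [179.9, 0.3, 107.6]
wrist_force: [-1.2, 1.5, -1.0]
opening: 0.998
```

```bash
python3 -m pendant '[{"xyz":[0.0016,0.0025,-0.025],"roll":0.008,"claw":1},{"xyz":[0,0,-0.007],"roll":0,"claw":1},{"xyz":[0,0,0],"roll":0,"claw":1}]'
```

```text
time: 2.17
ee_pos: [0.4353, -0.2759, 0.0533]
orientation: [179.8, 0.3, 107.8]
wrist_force: [0.4, -0.6, 0.1]
opening: 1.0
```

```bash
python3 -m pendant '[{"xyz":[0,0.002,-0.001],"roll":0.005,"claw":1},{"xyz":[0,0,0],"roll":0,"claw":0},{"xyz":[0,0,0],"roll":0,"claw":0},{"xyz":[0,0,0],"roll":0,"claw":0},{"xyz":[0,0,0],"roll":0,"claw":0},{"xyz":[0,0,0],"roll":0,"claw":0},{"xyz":[0,0,0],"roll":0,"claw":0},{"xyz":[0,0,0],"roll":0,"claw":0}]' 20
```

```text
time: 2.83
ee_pos: [0.4376, -0.2769, 0.0604]
orientation: [179.5, 1.0, 108.0]
wrist_force: [0.3, -0.1, -0.3]
opening: 0.497
```

```bash
python3 -m pendant '[{"xyz":[0,0,-0.006],"roll":0,"claw":0},{"xyz":[0,0,0],"roll":0,"claw":0},{"xyz":[0,0,0],"roll":0,"claw":0}]'
```

```text
time: 3.08
ee_pos: [0.438, -0.2779, 0.0558]
orientation: [179.5, 1.2, 108.1]
wrist_force: [0.6, -0.6, -1.3]
opening: 0.456
```

```bash
python3 -m pendant '[{"xyz":[0,0,0.03],"roll":0,"claw":0},{"xyz":[0,0,0.035],"roll":0,"claw":0},{"xyz":[0,0,0.035],"roll":0,"claw":0},{"xyz":[0,0.01,0.035],"roll":0,"claw":0},{"xyz":[0.01,0.03,0.01],"roll":-0.02,"claw":0},{"xyz":[0.0125,0.038,0],"roll":-0.02,"claw":0},{"xyz":[0.0125,0.038,0],"roll":-0.02,"claw":0},{"xyz":[0.0125,0.038,0],"roll":-0.02,"claw":0},{"xyz":[0.0125,0.038,0],"roll":-0.02,"claw":0},{"xyz":[0.0125,0.038,0],"roll":-0.02,"claw":0},{"xyz":[0.0125,0.038,0],"roll":-0.02,"claw":0},{"xyz":[0.0125,0.038,0],"roll":-0.02,"claw":0}]'
```

```text
time: 4.08
ee_pos: [0.5332, 0.0366, 0.202]
orientation: [179.7, 0.7, 97.8]
wrist_force: [1.3, -0.8, -1.5]
opening: 0.452
```

```bash
python3 -m pendant '[{"xyz":[0.0135,0.038,0],"roll":-0.01,"claw":0},{"xyz":[0.0135,0.035,0],"roll":-0.01,"claw":0},{"xyz":[0.0135,0.03,0],"roll":0,"claw":0},{"xyz":[0.007,0.012,0],"roll":0,"claw":0},{"xyz":[0,0,0],"roll":0,"claw":0}]'
python3 - <<'E'
from m import *
im,d,ci,W=grab('wrist','w1.png');P=cloud(d,ci,W);z=P[...,2];s=robot.read_state();print(s['ee_pos'],s['orientation'])
hsv=cv2.cvtColor(im,cv2.COLOR_RGB2HSV)
m=((hsv[...,0]>35)&(hsv[...,0]<90)&(hsv[...,1]>70)).astype(np.uint8)
k,l,st,_=cv2.connectedComponentsWithStats(m)
for i in range(1,k):
    if st[i,4]>300: print('mark',st[i],rect(P[(l==i)&(abs(z-.07)<.01)][:,:2]))
tee(P,(.579,.259),.07)
p=s['ee_pos'];r=np.hypot(P[...,0]-p[0],P[...,1]-p[1])
for dz in(.02,): 
    b=P[(r<.09)&(z<p[2]-.005)&(z>p[2]-.025)]; print('held bar',len(b),rect(b[:,:2]),np.median(b[:,2]))
E
```

```text
time: 4.5
ee_pos: [0.5809, 0.1652, 0.1978]
orientation: [-180.0, 0.6, 96.9]
wrist_force: [-0.3, -1.1, -1.4]
opening: 0.45
[0.58027917 0.16415473 0.19759013] [-179.90202296    0.61071199   96.91951635]
mark [ 201  133  181   57 9758] (array([585.8, 192.3]), array([ 42. , 130.8]), 6.7)
stem 3666 (array([578.6, 261.2]), array([40.1, 40.4]), 6.9) bar 6784 (array([578.7, 261.3]), array([ 40.1, 111. ]), 6.9) z 0.171
held bar 9944 (array([576.3, 199.7]), array([100.1, 110.6]), 7.0) 0.1833409867471601
```

View pics/w1.png

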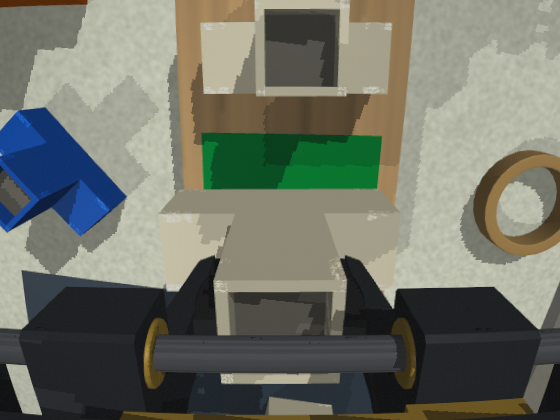

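The wrist view shows the held tee upright, bar parallel to the mark (mark at rows 133–190), with the done tee behind it undisturbed. Next: the held tee's offset from the TCP.

```bash
python3 - <<'E'
from m import *
im,d,ci,W=grab('wrist');P=cloud(d,ci,W);z=P[...,2];s=robot.read_state();p=s['ee_pos'];print(p,s['orientation'])
q=P-p; c,sn=np.cos(np.radians(6.9)),np.sin(np.radians(6.9))
a=q[...,0]*c+q[...,1]*sn; b=-q[...,0]*sn+q[...,1]*c
white=im.min(-1)>60
for lo,hi,n in((.035,.052,'stem top'),(-.025,-.004,'bar top')):
    m=white&(abs(a)<.075)&(b>-.045)&(b<.04)&(q[...,2]>lo)&(q[...,2]<hi)
    print(n,m.sum(),np.nanpercentile(a[m],[1,50,99]).round(4),np.nanpercentile(b[m],[1,10,50,90,99]).round(4),np.nanmedian(q[...,2][m]))
# front (+b) faces
m=white&(abs(a)<.015)&(b>0)&(b<.04)&(q[...,2]>-.005)&(q[...,2]<.035);print('stem front b',np.nanmedian(b[m]),m.sum())
m=white&(abs(a)>.025)&(abs(a)<.05)&(b>.01)&(b<.04)&(q[...,2]>-.05)&(q[...,2]<-.018);print('bar front b',np.nanmedian(b[m]),m.sum())
E
```

```text
[0.58006007 0.16272863 0.19795999] [-179.9086381     0.63850177   96.83371848]
stem top 6426 [-0.0195  0.0004  0.0201] [-0.014  -0.0118  0.023   0.0262  0.0266] 0.04485599364249562
bar top 9968 [-0.0544 -0.0009  0.0547] [-0.0115 -0.0007  0.0179  0.0264  0.0268] -0.014805982185637973
stem front b 0.026034673577855303 5225
bar front b 0.026453473125999886 1917
```

```bash
python3 -m pendant '[{"xyz":[0.008,0.016,0],"roll":0,"claw":0},{"xyz":[0.001,0.002,-0.02],"roll":0,"claw":0},{"xyz":[0,0,-0.02],"roll":0,"claw":0},{"xyz":[0,0,-0.01],"roll":0,"claw":0}]'
```

```text
time: 4.93
ee_pos: [0.5891, 0.1757, 0.1487]
orientation: [179.9, 0.7, 96.5]
wrist_force: [-0.1, -0.4, -1.0]
opening: 0.455
```

```bash
python3 -m pendant '[{"xyz":[-0.001,0.005,-0.008],"roll":0.005,"claw":0},{"xyz":[0,0.002,-0.008],"roll":0,"claw":0},{"xyz":[0,0,-0.004],"roll":0,"claw":0}]'
```

```text
time: 5.18
ee_pos: [0.5868, 0.1792, 0.1263]
orientation: [-179.9, 0.7, 96.6]
wrist_force: [0.2, -0.7, -1.0]
opening: 0.452
```

```bash
python3 -m pendant '[{"xyz":[0.001,0.001,-0.002],"roll":0,"claw":0},{"xyz":[0,0,-0.002],"roll":0,"claw":0}]'
```

```text
time: 5.35
ee_pos: [0.5871, 0.1794, 0.1252]
orientation: [-179.9, 0.8, 96.5]
wrist_force: [-4.2, 1.4, 14.6]
opening: 0.45
```

Contact (14.6 N up). Release.

```bash
python3 -m pendant '[{"xyz":[0,0,0],"roll":0,"claw":1},{"xyz":[0,0,0],"roll":0,"claw":1},{"xyz":[0,0,0],"roll":0,"claw":1},{"xyz":[0,0,0.002],"roll":0,"claw":1},{"xyz":[0,0,0.002],"roll":0,"claw":1}]'
```

```text
time: 5.77
ee_pos: [0.588, 0.1785, 0.132]
orientation: [179.8, 0.8, 96.5]
wrist_force: [-0.5, -0.9, -0.5]
opening: 0.806
```

```bash
python3 -m pendant '[{"xyz":[0,0,0.02],"roll":0,"claw":1},{"xyz":[0,0,0.03],"roll":0,"claw":1},{"xyz":[0,0,0.04],"roll":0,"claw":1},{"xyz":[-0.01,-0.02,0.02],"roll":0.05,"claw":1},{"xyz":[-0.016,-0.035,0],"roll":0.05,"claw":1},{"xyz":[-0.016,-0.035,0],"roll":0.05,"claw":1},{"xyz":[-0.016,-0.035,0],"roll":0.05,"claw":1},{"xyz":[-0.016,-0.035,0],"roll":0.05,"claw":1},{"xyz":[-0.016,-0.035,0],"roll":0.05,"claw":1},{"xyz":[-0.016,-0.035,0],"roll":0.05,"claw":1},{"xyz":[-0.01,-0.02,0],"roll":0.04,"claw":1},{"xyz":[0,0,0],"roll":0,"claw":1}]'
python3 - <<'E'
from m import *
for n in('wrist','top'):
    im,d,ci,W=grab(n,n+'2.png');P=cloud(d,ci,W);print(n);tee(P,(.453,-.1))
tee(P,(.5876,.1862),.07);tee(P,(.579,.2605),.07)
print(robot.read_state()['ee_pos'],robot.read_state()['orientation'])
E
```

```text
time: 6.77
ee_pos: [0.465, -0.0798, 0.2486]
orientation: [179.7, 1.1, 120.2]
wrist_force: [-0.9, 0.9, 1.0]
opening: 1.0
wrist
stem 1117 (array([451.7, -99.4]), array([40.1, 40.7]), -59.5) bar 2855 (array([452. , -99.6]), array([ 41. , 110.5]), 30.6) z 0.1009
top
stem 0 (array([0., 0.]), array([0., 0.]), 0.0) bar 18 (array([439.6, -87.6]), array([ 5.8, 53. ]), 33.0) z nan
stem 142 (array([586.4, 182. ]), array([39.3, 41.4]), -83.7) bar 661 (array([584.1, 214.2]), array([105.3, 110.2]), 3.8) z 0.1706
stem 149 (array([577.7, 259.1]), array([39.6, 41.6]), 8.3) bar 595 (array([581.7, 230.1]), array([100. , 109.8]), 5.7) z 0.1699
[ 0.46621909 -0.07746051  0.24860225] [179.60762083   1.10758423 120.15985647]
  return _methods._mean(a, axis=axis, dtype=dtype,
  ret = ret.dtype.type(ret / rcount)
```

View pics/top2.png

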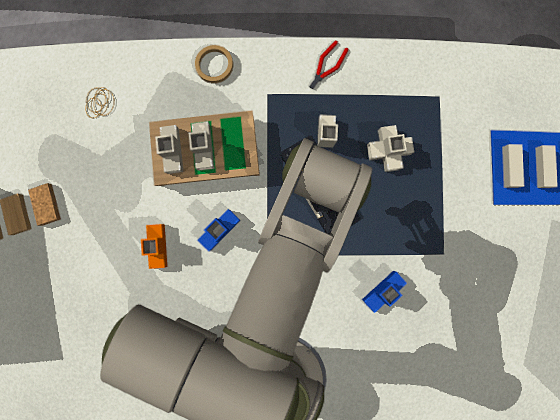

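Top view: the first tee stands at (201,137) on the middle mark, about 3 mm off; the done tee is unmoved. On to tee A.

```bash
python3 -m pendant '[{"xyz":[-0.014,-0.021,-0.01],"roll":0.007,"claw":1},{"xyz":[-0.001,-0.002,-0.035],"roll":0,"claw":1},{"xyz":[0,0,-0.04],"roll":0,"claw":1},{"xyz":[0,0,-0.03],"roll":0,"claw":1},{"xyz":[0,0,0],"roll":0,"claw":1}]'
```

```text
time: 7.28
ee_pos: [0.4543, -0.0973, 0.1325]
orientation: [179.2, 1.5, 120.7]
wrist_force: [-1.1, 0.4, -0.4]
opening: 1.0
```

```bash
python3 -m pendant '[{"xyz":[-0.0025,-0.0025,-0.035],"roll":0,"claw":1},{"xyz":[0,0,-0.03],"roll":0,"claw":1},{"xyz":[0,0,-0.012],"roll":0,"claw":1},{"xyz":[0,0,0],"roll":0,"claw":1}]'
```

```text
time: 7.62
ee_pos: [0.4564, -0.0972, 0.0567]
orientation: [179.0, 1.8, 120.9]
wrist_force: [0.5, -0.2, 0.7]
opening: 0.999
```

```bash
python3 -m pendant '[{"xyz":[-0.004,-0.002,-0.003],"roll":0,"claw":0},{"xyz":[-0.002,-0.001,-0.002],"roll":0,"claw":0},{"xyz":[0,0,-0.001],"roll":0,"claw":0},{"xyz":[0,0,-0.001],"roll":0,"claw":0},{"xyz":[0,0,-0.001],"roll":0,"claw":0},{"xyz":[0,0,-0.001],"roll":0,"claw":0},{"xyz":[0,0,-0.001],"roll":0,"claw":0},{"xyz":[0,0,-0.001],"roll":0,"claw":0},{"xyz":[0,0,-0.001],"roll":0,"claw":0},{"xyz":[0,0,0],"roll":0,"claw":0}]'
```

```text
time: 8.45
ee_pos: [0.4541, -0.1007, 0.0525]
orientation: [178.7, 2.4, 121.1]
wrist_force: [-0.2, -0.0, -1.2]
opening: 0.455
```

```bash
python3 -m pendant '[{"xyz":[0,0,0.03],"roll":0,"claw":0},{"xyz":[0,0,0.035],"roll":0,"claw":0},{"xyz":[0,0,0.035],"roll":0,"claw":0},{"xyz":[0.01,0.01,0.035],"roll":-0.04,"claw":0},{"xyz":[0.02,0.03,0.01],"roll":-0.06,"claw":0},{"xyz":[0.02,0.03,0],"roll":-0.06,"claw":0},{"xyz":[0.02,0.03,0],"roll":-0.06,"claw":0},{"xyz":[0.02,0.03,0],"roll":-0.06,"claw":0},{"xyz":[0.02,0.03,0],"roll":-0.06,"claw":0},{"xyz":[0.01,0.015,0],"roll":-0.04,"claw":0},{"xyz":[0,0,0],"roll":0,"claw":0}]'
cat > o.py <<'E'
from m import *
im,d,ci,W=grab('wrist','w%d.png'%int(robot.read_state()['time']*100));P=cloud(d,ci,W);z=P[...,2];s=robot.read_state();p=s['ee_pos'];print(p,s['orientation'])
q=P-p; t=np.radians(s['orientation'][2]-90);c,sn=np.cos(t),np.sin(t)
a=q[...,0]*c+q[...,1]*sn; b=-q[...,0]*sn+q[...,1]*c
white=im.min(-1)>60
m=white&(abs(a)<.035)&(b>-.045)&(b<.04)&(q[...,2]>.035)&(q[...,2]<.055);print('stem top',np.nanpercentile(a[m],[1,99]).round(4),np.nanmedian(q[...,2][m]))
for n,l,h in(('lo',-.005,.01),('hi',.02,.035)):
    m=white&(abs(a)<.015)&(b>0)&(b<.045)&(q[...,2]>l)&(q[...,2]<h);print('stem front b',n,np.nanmedian(b[m]),m.sum())
m=white&(abs(a)>.025)&(abs(a)<.05)&(b>.01)&(b<.045)&(q[...,2]>-.05)&(q[...,2]<-.018);print('bar front b',np.nanmedian(b[m]),m.sum())
tee(P,(.5868,.184),.07)
E
python3 o.py
```

```text
time: 9.37
ee_pos: [0.5751, 0.0839, 0.2044]
orientation: [178.7, 2.0, 97.9]
wrist_force: [-0.4, -0.8, -1.1]
opening: 0.451
[0.57429778 0.08275451 0.20430571] [178.70889892   2.0424589   97.96201469]
stem top [-0.02    0.0194] 0.046605831750526766
stem front b lo 0.023278443116354616 1021
stem front b hi 0.023275647850570177 2074
bar front b 0.023290785066597996 2025
stem 3111 (array([586.6, 183.5]), array([38. , 40.5]), 7.2) bar 6351 (array([586.7, 184.7]), array([ 40.4, 110.7]), 6.6) z 0.171
```

```bash
python3 -m pendant '[{"xyz":[0.02,0.024,0],"roll":-0.018,"claw":0},{"xyz":[0.003,0.003,-0.015],"roll":-0.004,"claw":0},{"xyz":[0,0,-0.02],"roll":0,"claw":0},{"xyz":[0,0,-0.015],"roll":0,"claw":0},{"xyz":[0,0,0],"roll":0,"claw":0}]'
```

```text
time: 9.83
ee_pos: [0.5955, 0.1064, 0.152]
orientation: [178.9, 2.1, 96.8]
wrist_force: [0.4, -0.3, -1.3]
opening: 0.449
```

```bash
python3 -m pendant '[{"xyz":[0.0015,0.003,-0.012],"roll":0,"claw":0},{"xyz":[0,0.001,-0.01],"roll":0,"claw":0},{"xyz":[0,0,-0.004],"roll":0,"claw":0}]'
```

```text
time: 10.08
ee_pos: [0.5964, 0.1074, 0.1268]
orientation: [178.9, 2.1, 96.7]
wrist_force: [0.2, -0.0, -1.0]
opening: 0.449
```

```bash
python3 -m pendant '[{"xyz":[0.0005,0.001,-0.003],"roll":0,"claw":0},{"xyz":[0,0,-0.002],"roll":0,"claw":0}]'
```

```text
time: 10.25
ee_pos: [0.597, 0.1076, 0.1229]
orientation: [178.8, 2.1, 96.7]
wrist_force: [-3.5, 3.3, 16.1]
opening: 0.455
```

Contact; release, let the fingers open, then lift and check.

```bash
python3 -m pendant '[{"xyz":[0,0,0],"roll":0,"claw":1},{"xyz":[0,0,0],"roll":0,"claw":1},{"xyz":[0,0,0],"roll":0,"claw":1},{"xyz":[0,0,0.002],"roll":0,"claw":1},{"xyz":[0,0,0.002],"roll":0,"claw":1},{"xyz":[0,0,0.005],"roll":0,"claw":1},{"xyz":[0,0,0.02],"roll":0,"claw":1},{"xyz":[0,0,0.035],"roll":0,"claw":1},{"xyz":[0,0,0.04],"roll":0,"claw":1},{"xyz":[0,-0.02,0.02],"roll":0,"claw":1},{"xyz":[-0.01,-0.04,0],"roll":0,"claw":1},{"xyz":[-0.01,-0.04,0],"roll":0,"claw":1},{"xyz":[-0.01,-0.04,0],"roll":0,"claw":1},{"xyz":[-0.01,-0.03,0],"roll":0,"claw":1},{"xyz":[0,0,0],"roll":0,"claw":1},{"xyz":[0,0,0],"roll":0,"claw":1}]'
python3 - <<'E'
from m import *
for n in('top','scene'):
    im,d,ci,W=grab(n,n+'3.png');P=cloud(d,ci,W);print(n)
    ts=np.radians(6.8);A=np.array([np.cos(ts),np.sin(ts)]);B=np.array([-A[1],A[0]])
    for c in((.596,.111),(.5866,.183),(.578,.26)):
        q=(P[...,:2]-c);b=q@B;Q=P.copy();Q[abs(b)>.031]=np.nan;tee(Q,c,.07)
E
```

```text
time: 11.58
ee_pos: [0.5541, -0.0686, 0.2618]
orientation: [178.2, 2.4, 96.9]
wrist_force: [1.0, 0.8, 0.4]
opening: 1.001
top
stem 144 (array([597.5, 108.9]), array([40.2, 41.6]), 6.7) bar 398 (array([597.3, 109.1]), array([ 40.6, 110.1]), 6.9) z 0.1707
stem 145 (array([585.9, 181.8]), array([39.3, 41.1]), -83.7) bar 405 (array([586.8, 181.5]), array([ 41.2, 110. ]), 7.2) z 0.1704
stem 142 (array([578.1, 259.2]), array([41. , 41.7]), 4.8) bar 435 (array([579. , 259.7]), array([ 41.7, 110.1]), 7.6) z 0.1707
scene
stem 205 (array([599. , 108.9]), array([41.5, 43.1]), -83.3) bar 542 (array([599.4, 108.3]), array([ 42.8, 110.3]), 8.0) z 0.1685
stem 193 (array([588.7, 183.5]), array([41.4, 42.9]), -84.9) bar 416 (array([588.2, 183.4]), array([ 43.6, 110. ]), 7.1) z 0.1682
stem 176 (array([580.3, 259.2]), array([41.4, 44.6]), -83.2) bar 394 (array([580.8, 259.7]), array([ 44.9, 111.2]), 7.2) z 0.1684
```

View pics/scene3.png

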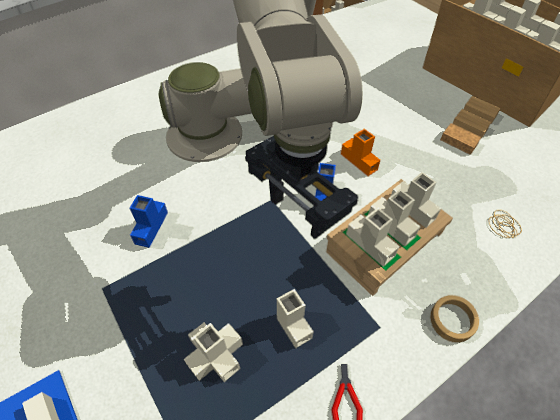

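The scene view shows three upright, parallel tees in a row on the shelf, (377,235) to (425,195), with the gripper empty and clear. All errors are about 4 mm or less.

```bash
python3 -c "
from cell import robot; print(robot.hand_in())"
```

```text
the job is handed in; nothing more can be done
None
```

Both T connectors now stand upright on the two green marks beside the finished one. I handed the job in at about 11.7 s, and the hand-in gave no verdict.

- **Position:** The last check with both overview cameras puts each connector within about 4 mm of its place. The bars measured 7–8° against a shelf yaw of about 6–7°. All three stem tops are level at about 100 mm above the board.
- **Connector already there:** It stands within about 1 mm of where it started. The elbow, the five-way and the coloured look-alikes were left alone.
- **Forces:** The highest wrist force in the readings was about 16 N, when the second connector touched down.
- **Disagreements:** The two cameras differ by 1–2 mm in position, and on the shelf by about 2 mm in height. That fits the stated calibration.
- **Tool drift:** The tool slowly tilted to about 3° over the run. The connectors still measured upright after release.

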